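Tip the upright offcut down against the stop-board fence

ROBOT

A 6-joint arm with a two-finger parallel gripper is mounted at the origin on a cart in front of the work surface, level with it; the furniture and walls round the work are solid. World frame = base frame: x ahead of the robot, y to its left, z up, the work surface at z = 0. Lengths are in m, angles in rad, forces in N, time in s.
With the tool pointing down it reaches from about 0.35 to 0.725 m from the base axis. Payload 4.3 kg.
Tool frame: the origin (TCP) lies midway between the tips of the shut fingers; the grasp point (between the pads) lies ctrl.grip_point_offset behind it (ctrl.grip_point_offset is the distance from the TCP to the grasp point, in m); z points along the fingers, y is the line along which they close (so a half turn about z gives the same grasp; the last joint's range is limited). The gripper opens to 85 mm and grips with 20 to 120 N. Pads are 22 mm wide; open, the fingers measure 114 mm over their backs; the gripper's body (76 mm by 85 mm) begins 54 mm behind the grasp point. The pads swing forward as they close: fully open they stand 13 mm farther back than shut.
Start: joints at [1.103, 0.377, 0.081, 1.274, 0, 1.46], TCP at [0.201, 0.539, 0.231] pointing down, gripper open.
Joint ranges: [-2.72, 2.72], [-0.84, 1.66], [-1.02, 1.22], [-1.77, 2.12], [-1.37, 1.28], [-3.14, 3.14]. Speed limits (rad/s): [2.57, 2.57, 3.14, 3.14, 3.14, 3.14].

INTERFACE

Orientations are given as a 3x3 rotation matrix whose columns are the frame's x, y, z axes.
In Python, from plant import ctrl gives the robot as it stands.
- The arm moves only by the shell command python3 -m inch 'ROWS' [FORCE]. ROWS is JSON, a list of rows, each a list of 5 numbers: the shift along the tool's x, y, z in m, then the turn about the tool's z in rad, then the gripper's target within -1 to 1 (fully open at 1, half-way at 0, shut at -1). In form: [[x, y, z, twist, hand], ...]. A call has 1 to 12 rows; each row is the pose to reach, as a shift and turn from the pose commanded when the call began, along the tool's axes at that moment; what a row does not reach only later rows make up. A row lasts 1/8 s, in which the tool goes at most 62.5 mm and 10.7 degrees, less where a joint would pass 70% of its speed; a pose out of reach is approached as far as the arm can. A call with a gripper value outside its range is refused whole. The fingers move at their own pace and stop on an object; FORCE is the grip in N (left out, the last holds). Time passes only in rows, so rows that repeat a pose let the fingers close. It gives the time, the measured TCP pose, the force, the opening and the grip force at its end, in the units of the state.
- ctrl.read_state(): the state, without advancing time (a new reading comes with each control period).
- ctrl.snapshot(name): name is "side" or "top" or "wrist"; returns the picture (400x640x3 uint8, blue, green, red); there is no depth.
- ctrl.get_calibration(name): a dict with "fx", "fy", "cx", "cy" (pixels), "R" (3x3) and "t" (3): a world point X has camera coordinates R X + t; the wrist camera has in their place "mount" (4x4, takes a point from camera to tool coordinates, whose origin is the TCP and whose axes are the flange's). Camera axes: x right, y down, z forward; pixel columns grow to the right and rows downward; lengths in m; the calibration is good to about 2 mm. A picture is of the moment at which its call begins: read the wrist's pose just before it. get_calibration takes no time and is no camera call.
- ctrl.finish_job(): hands the job in; it is judged then, once.
The state is a dict: "clock": time; "joints": joint angles; "joint_vel": joint speeds; "joint_efforts": joint torques, N m; "position": TCP position; "ee_rot": TCP orientation; "wrist_force": force on the tool from outside, world axes, zero at the start; "moment": the same for the moment, N m; "width": opening from 0.0 (shut) to 1.0 (fully open); "gripper_force": force on a finger pad.
Only numpy, scipy, OpenCV 4.12 (cv2) and the standard library are available. Lean on these libraries where they do the work, as an engineer would, in place of code of your own. Each camera call takes 0.05 s, during which the arm holds its last target. There are 200 camera calls.

TASK

A pine offcut has been left standing on end on the stop board; get it ready for marking out. First push it near its top with a fingertip so that it tips over sideways and comes to rest lying on its broad side on the board, lengthwise along the fence (tip it towards the roomier half of the board), then push it back against the fence until its long side is flush with it all along and neither end sticks out past the fence. Never grip or lift it, leave the things round the board where they are, and finish with your hand clear of everything.

Things in the scene. Friction and masses are not known exactly. Their poses are not given: they have to be found in the camera images.
- stop_board: Stop board fixed to the bench: a plywood base 200 mm deep (its x) by 320 mm wide (its y) and 15 mm thick, with a straight wooden fence along its whole far edge. Origin: centre of the base's underside, on the bench. Its x axis points squarely to the fence, y along the fence to the left, z up. The base's top is at z = 15 mm; the fence fills x = 80 to 100 mm and its top is at z = 40 mm.
- block_center (a point): Centre of the loose pine offcut, 45 x 120 x 34 mm along its own x, y, z (about 0.1 kg). It starts standing on end on the board: y axis up, z axis (34 mm) roughly along the fence, centre 60 mm above the base's top and 80 to 110 mm short of the fence, within 90 mm either side of the board's middle. Pushed near its top along its z axis it tips, and falls by itself past 16 degrees.
- block: The same offcut. Origin: centre of one 45x120 mm face (17 mm from the block's centre, towards -z of the block); axes as for block_center. Lying broad side down, its upper face is 34 mm above the base's top.
- pliers: Bystander, to be left alone: red-handled pliers lying in front of the board, 70x170x14 mm. Origin: centre of its underside.
- offcut: Bystander, to be left alone: thicker pine offcut lying on the bench at the board's right end, 58x90x45 mm. Origin: centre of its underside.
- tin: Bystander, to be left alone: small paint tin standing at the board's left end, 78 mm across and 78 mm tall. Origin: centre of its underside.
- jar: Bystander, to be left alone: screw-lid jar standing behind the fence towards its right end, 67 mm across and 86 mm tall. Origin: centre of its underside.
- tape_roll: Bystander, to be left alone: small black roll of tape lying in front of the board, 58 mm across and 19 mm tall. Origin: centre of its underside.
Things that resemble listed ones, but are neither listed nor needed, are in the scene too. Leave any yellow look-alike of the block alone.

How it is judged:
On the way, in this order (a step that is already met when the one before it is completed fails the run):
1. the offcut has been tipped over and lies at rest on its broad side on the board, roughly along the fence, not yet against it (angle between block_center's own y axis and vertical between 1.5 and 1.64 rad and z of block_center in the frame of stop_board between 0.028 and 0.0355 m and angle between the y axis of block_center and the y axis of stop_board, either way round below 0.9 rad and linear speed of block below 0.01 m/s and angular speed of block below 0.1 rad/s), for 0.2 s.
2. the offcut lies flush against the fence (angle between block_center's own y axis and vertical between 1.5 and 1.64 rad and z of block_center in the frame of stop_board between 0.028 and 0.0355 m and x of block_center in the frame of stop_board between 0.0545 and 0.0605 m and angle between the y axis of block_center and the y axis of stop_board, either way round below 0.04 rad and y of block_center in the frame of stop_board between -0.101 and 0.101 m), for 0.2 s.
At the end, for the whole second after the job is handed in: The offcut lies broad side down on the board (long axis level within 4 degrees), its long side against the fence: centre within 3 mm of flush, parallel within 0.04 rad, neither end more than 1 mm past the fence's ends, and at rest (all of step 2 and linear speed of block below 0.01 m/s and angular speed of block below 0.1 rad/s); the robot touches nothing.
It fails at once if the offcut is lifted or carried off the board's surface (height (world z) of block_center above 0.092 m or (angle between block_center's own y axis and vertical above 1 rad and height (world z) of block_center above 0.078 m) or (angle between block_center's own y axis and vertical above 1.4 rad and height (world z) of block_center above 0.058 m)).
It fails at once if a thing beside the board is moved more than 25 mm (distance of any of pliers, offcut, tin, jar, tape_roll from where it was at the start of the episode above 0.025 m).
It also fails if it takes over 51 s, if anything falls off the work surface, if the arm or the gripper's body presses on something with over 40 N, if the wrist force passes 120 N, or if a joint passes its speed limit or range.

## Working session

There is one attempt and no reset: what is moved stays moved. The work goes in short steps, Python scripts to look and compute and a shell command to move; the robot and the scene stay as the last step left them, time stands still between calls to the robot, and variables do not carry over. Pictures are saved under pics/ and viewed, at most 10 in all, crops included, and the job is handed in when it is done.

```bash
mkdir -p pics; ls
python3 - <<'E'
from plant import ctrl
import cv2
for n in("top","side"):
    cv2.imwrite(f"pics/{n}0.png",ctrl.snapshot(n)); c=ctrl.get_calibration(n); print(n,c)
s=ctrl.read_state();print(s["clock"],s["position"],s["ee_rot"],ctrl.grip_point_offset)
E
```

```text
pics
top {'fx': 392.7963377408865, 'fy': 392.7963377408865, 'cx': 314.16310502722945, 'cy': 198.67604567953998, 'R': array([[ 0.0184179 , -0.99982299, -0.00384229],
       [-0.99662607, -0.01805132, -0.08006643],
       [ 0.0799829 ,  0.00530399, -0.99678212]]), 't': array([0.23683633, 0.55257747, 0.90872003])}
side {'fx': 396.72614529389034, 'fy': 396.72614529389034, 'cx': 316.04749034858327, 'cy': 203.9743315944369, 'R': array([[ 0.9202461 , -0.39132366, -0.00359111],
       [-0.15676423, -0.36021145, -0.91960464],
       [ 0.3585695 ,  0.84682554, -0.39282874]]), 't': array([-0.4195662 ,  0.24175377,  0.49589255])}
0.1 [0.20112023 0.53806199 0.23045576] [[-9.36671442e-01  3.50208466e-01 -8.00052953e-04]
 [ 3.50209335e-01  9.36670035e-01 -1.63323881e-03]
 [ 1.77411568e-04 -1.80999417e-03 -9.99998346e-01]] 0.0187
```

View pics/top0.png

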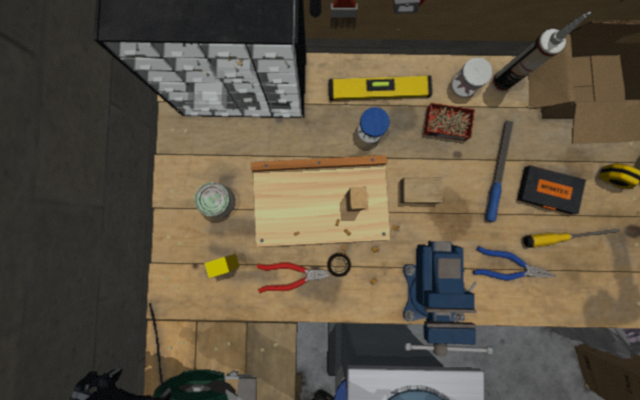

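View pics/side0.png

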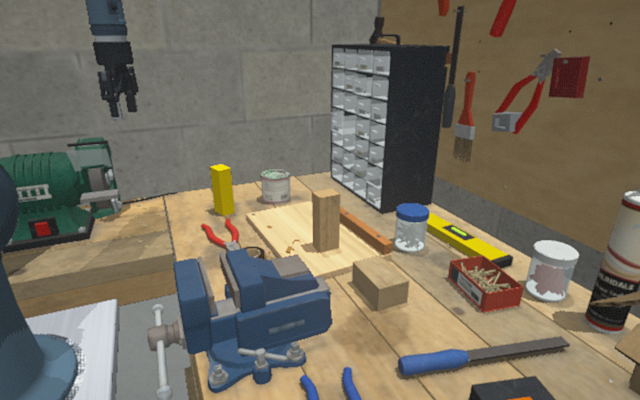

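The top view shows three candidates for the block:
- The standing pine block on the board at (358,198), side view (326,220).
- The thick offcut at (422,190), lying on the bench off the board, so it is a bystander.
- The yellow look-alike at (221,266).

I choose (358,198). It stands in the board's right half, so it tips left (+y). Next I'll take a close crop and measure.

```bash
cat > h.py <<'E'
import numpy as np, cv2
from plant import ctrl
def ray(n,px,z):
    c=ctrl.get_calibration(n)
    d=c["R"].T@np.array([(px[0]-c["cx"])/c["fx"],(px[1]-c["cy"])/c["fy"],1]); o=-c["R"].T@c["t"]
    return o+d*(z-o[2])/d[2]
E
python3 - <<'E'
import cv2
a=cv2.imread("pics/top0.png")[145:260,190:400]
b=cv2.imread("pics/side0.png")[170:290,230:420]
a=cv2.resize(a,(798,437),interpolation=cv2.INTER_CUBIC)
cv2.imwrite("pics/c0.png",a)
E
```

```text
(no output)
```

View pics/c0.png

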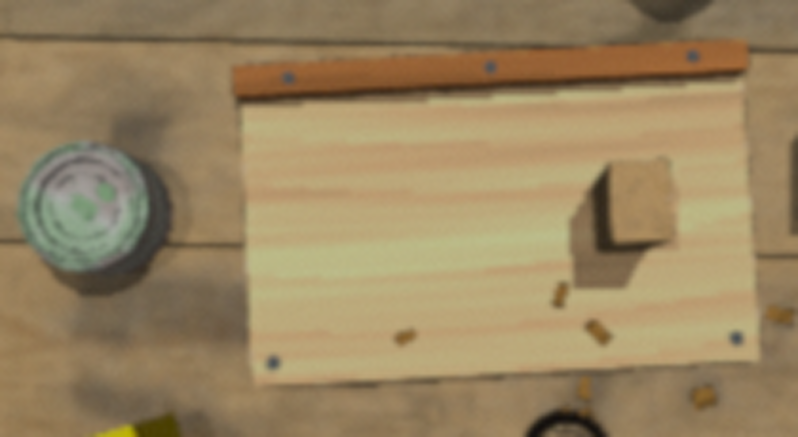

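The crop shows the chosen block, plain pine and not yellow. Its top corners are at crop (610,162), (670,157), (676,240) and (613,246). The fence's back edge runs (233,67)-(747,42), and the board's front corners are (254,384) and (760,358).

```bash
cat >> h.py <<'E'
def crop(p): return (190+(p[0]+.5)/3.8-.5,145+(p[1]+.5)/3.8-.5)
E
python3 - <<'E'
from h import *
np.set_printoptions(precision=4,suppress=True)
R=lambda p,z:ray("top",crop(p),z)
f=[R(p,.04) for p in[(233,67),(747,42)]]; b=[R(p,.015) for p in[(254,384),(760,358)]]
t=[R(p,.135) for p in[(610,162),(670,157),(676,240),(613,246)]]
print(f,b,t)
c=(sum(f)+sum(b))/4
ly=(f[0]-f[1])+(b[0]-b[1]); yaw=np.arctan2(-ly[0],ly[1])
print("board",c,"yaw",yaw, "len",np.linalg.norm(f[0]-f[1]),np.linalg.norm(b[0]-b[1]))
bt=sum(t)/4; Rz=np.array([[np.cos(yaw),-np.sin(yaw)],[np.sin(yaw),np.cos(yaw)]])
print("block",bt,"in board",Rz.T@(bt-c)[:2])
e=(t[0]-t[1])+(t[3]-t[2]);print("block z yaw",np.arctan2(-e[0],e[1]))
for p in[(83,207)]:print("tin",R(p,.078))
# tool rot needed
s=ctrl.read_state();r=s["ee_rot"];p=s["position"]
print("toolyaw of y", np.arctan2(-r[0,1],r[1,1]))
for nm,q in(("prepush",[-.012,-.06]),):
    w=c[:2]+Rz@(Rz.T@(bt-c)[:2]+[0,-.06]); print(w, (r.T@(np.array([*w,.12])-p)))
E
```

```text
[array([0.6297, 0.3966, 0.04  ]), array([0.651 , 0.0797, 0.04  ])] [array([0.4346, 0.3815, 0.015 ]), array([0.4566, 0.0664, 0.015 ])] [array([0.5644, 0.1716, 0.135 ]), array([0.5678, 0.1387, 0.135 ]), array([0.5221, 0.135 , 0.135 ]), array([0.5182, 0.1694, 0.135 ])]
board [0.543  0.2311 0.0275] yaw 0.06822429456035413 len 0.3176440328999581 0.31588898588066333
block [0.5431 0.1537 0.135 ] in board [-0.0051 -0.0772]
block z yaw 0.10753869366155373
tin [0.5386 0.4757 0.078 ]
toolyaw of y -0.3577942671503424
[0.5472 0.0938] [-0.4798 -0.2947  0.1109]
```

```bash
python3 -m inch '[[-0.48,-0.295,0,-0.426,-1],[-0.48,-0.295,0,-0.426,-1],[-0.48,-0.295,0,-0.426,-1],[-0.48,-0.295,0,-0.426,-1],[-0.48,-0.295,0,-0.426,-1],[-0.48,-0.295,0,-0.426,-1],[-0.48,-0.295,0,-0.426,-1],[-0.48,-0.295,0,-0.426,-1],[-0.48,-0.295,0,-0.426,-1],[-0.48,-0.295,0,-0.426,-1],[-0.48,-0.295,0,-0.426,-1],[-0.48,-0.295,0,-0.426,-1]]'
python3 - <<'E'
from h import *
np.set_printoptions(precision=4,suppress=True)
cv2.imwrite("pics/w1.png",ctrl.snapshot("wrist"))
s=ctrl.read_state();r=s["ee_rot"];print(s["clock"],s["position"],np.arctan2(-r[0,1],r[1,1]),s["width"])
print(r.T@(np.array([.5472,.0938,.118])-s["position"]))
E
```

```text
clock: 1.6
position: [0.5466, 0.0954, 0.2311]
ee_rot: [[-0.998, -0.07, -0.001], [-0.07, 0.998, 0.0], [0.001, 0.001, -1.0]]
wrist_force: [-0.2, -0.3, -0.2]
width: 0.004
gripper_force: 0.0
1.65 [0.5466 0.0956 0.2313] 0.07024069689728593 -0.0013376579577926758
[-0.0005 -0.0018  0.1133]
```

View pics/w1.png

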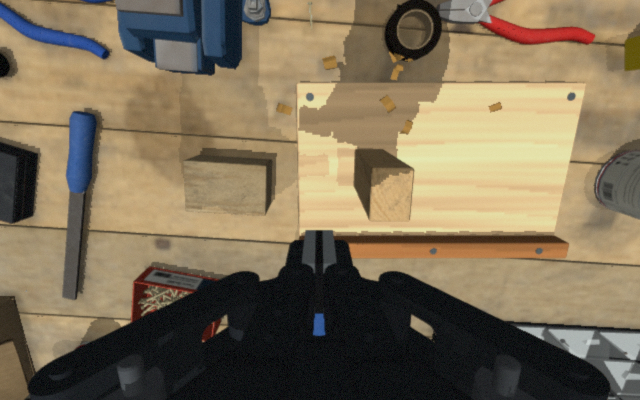

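The wrist view shows the shut fingertips at (318,240) and the block's top at (390,195), with a clear gap to its right. I'll descend and then push slowly along +y.

```bash
python3 -m inch '[[0,0,0.05,0,-1],[0,0,0.1,0,-1],[0,0,0.112,0,-1],[0,0.015,0.112,0,-1],[0,0.022,0.112,0,-1],[0,0.028,0.112,0,-1],[0,0.034,0.112,0,-1],[0,0.04,0.112,0,-1],[0,0.046,0.112,0,-1],[0,0.052,0.112,0,-1]]'
python3 -m inch '[[0,0.006,0,0,-1],[0,0.012,0,0,-1],[0,0.018,0,0,-1],[0,0.018,0,0,-1],[0,0.018,0,0,-1],[0,0.018,0,0,-1],[0,0.018,0,0,-1],[0,0.018,0,0,-1]]'
python3 - <<'E'
from h import *
cv2.imwrite("pics/s2.png",ctrl.snapshot("side"))
E
```

```text
clock: 2.9
position: [0.5441, 0.1464, 0.1193]
ee_rot: [[-0.998, -0.068, -0.0], [-0.068, 0.998, 0.0], [0.0, 0.0, -1.0]]
wrist_force: [0.9, -0.4, -0.8]
width: -0.001
gripper_force: 0.0
clock: 3.9
position: [0.5429, 0.1639, 0.1193]
ee_rot: [[-0.998, -0.068, 0.0], [-0.068, 0.998, 0.0], [-0.0, 0.0, -1.0]]
wrist_force: [0.7, 0.1, -0.3]
width: -0.001
gripper_force: 0.0
```

View pics/s2.png

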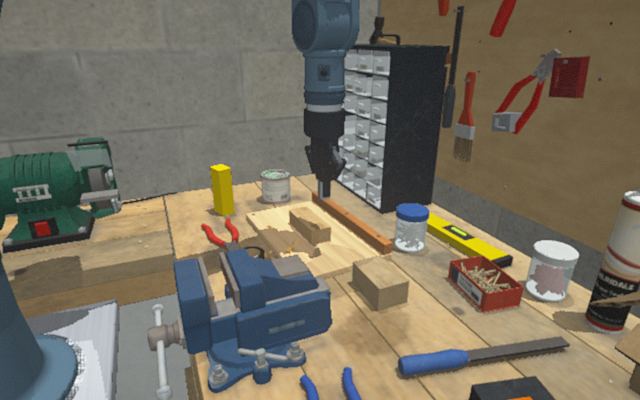

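The side view shows the block fallen, lying on the board at about (310,225). I'll back off towards the front, rise and look again.

```bash
python3 -m inch '[[0.05,0.02,-0.03,0,-1],[0.1,0.04,-0.06,0,-1],[0.13,0.06,-0.08,0,-1],[0.13,0.06,-0.08,0,-1],[0.13,0.06,-0.08,0,-1]]'
python3 - <<'E'
from h import *
a=ctrl.snapshot("top")[145:260,190:400]
w=ctrl.snapshot("wrist");cv2.imwrite("pics/w3raw.png",w);print(ctrl.read_state()["position"])
a=cv2.resize(a,(798,437),interpolation=cv2.INTER_CUBIC)
cv2.imwrite("pics/c3.png",a)
E
```

```text
clock: 4.58
position: [0.4097, 0.215, 0.1992]
ee_rot: [[-0.998, -0.068, 0.001], [-0.068, 0.998, 0.0], [-0.001, -0.0, -1.0]]
wrist_force: [-0.6, -0.4, -0.1]
width: -0.002
gripper_force: 0.0
[0.40966176 0.21456277 0.19858162]
```

View pics/c3.png

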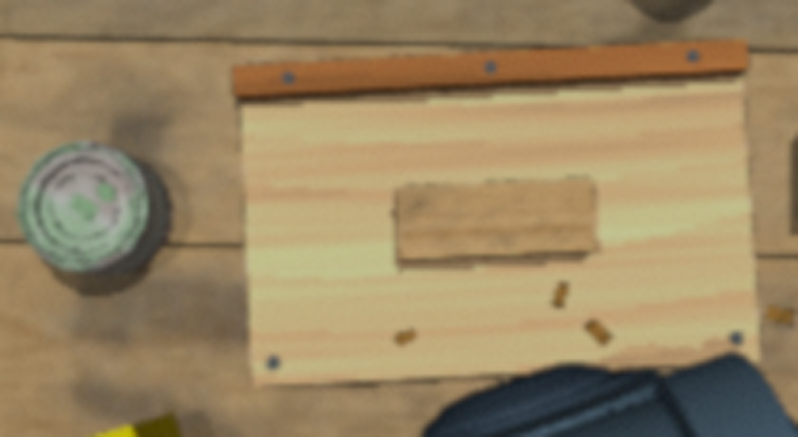

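The crop shows the block lying broad side down, nearly parallel to the fence. Its top corners are at (396,187), (595,178), (597,251) and (398,263).

Run:
```python
from h import *
np.set_printoptions(precision=4,suppress=True)
t=[ray("top",crop(p),.049) for p in[(396,187),(595,178),(597,251),(398,263)]]
c=np.array([.543,.2311]);yaw=.068;Rz=np.array([[np.cos(yaw),-np.sin(yaw)],[np.sin(yaw),np.cos(yaw)]])
m=(sum(t)/4)[:2]; mb=Rz.T@(m-c);e=t[0]-t[1]+t[3]-t[2]
print("block",m,"in board",mb,"yaw",np.arctan2(-e[0],e[1]),np.linalg.norm(t[0]-t[1]),np.linalg.norm(t[1]-t[2]))
s=ctrl.read_state();r=s["ee_rot"];p=s["position"]
for n,q,z in(("pre",[mb[0]-.0225-.011-.02,mb[1]],.03),("flush",[.0575-.0225-.011,mb[1]],.03)):
    w=c+Rz@q;print(n,w,r.T@(np.array([*w,z])-p))
```

```text
block [0.5376 0.2325] in board [-0.0053  0.0018] yaw 0.07096112916339713 0.12090261200157965 0.04434893994912393
pre [0.4842 0.2289] [-0.0755  0.0093  0.1685]
flush [0.5668 0.2345] [-0.1583  0.0094  0.1685]
```

```bash
python3 -m inch '[[-0.05,0.009,0.03,0,0],[-0.074,0.009,0.08,0,0],[-0.074,0.009,0.13,0,0],[-0.074,0.009,0.16,0,0],[-0.074,0.009,0.172,0,0],[-0.074,0.009,0.172,0,0]]'
python3 -m inch '[[-0.01,0,0,0,0],[-0.02,0,0,0,0],[-0.028,0,0,0,0],[-0.036,0,0,0,0],[-0.044,0,0,0,0],[-0.052,0,0,0,0],[-0.06,0,0,0,0],[-0.066,0,0,0,0],[-0.072,0,0,0,0],[-0.075,0,0,0,0],[-0.075,0,0,0,0]]'
```

```text
clock: 5.42
position: [0.4821, 0.2285, 0.0266]
ee_rot: [[-0.998, -0.067, -0.002], [-0.067, 0.998, -0.001], [0.002, -0.0, -1.0]]
wrist_force: [-0.5, 0.1, -0.3]
width: 0.5
gripper_force: 0.0
clock: 6.8
position: [0.5576, 0.2342, 0.0273]
ee_rot: [[-0.998, -0.068, 0.0], [-0.068, 0.998, 0.0], [-0.0, 0.0, -1.0]]
wrist_force: [0.3, 0.2, -0.3]
width: 0.5
gripper_force: 0.0
```

```bash
python3 -m inch '[[-0.003,0,0,0,0],[-0.006,0,0,0,0],[-0.009,0,0,0,0],[-0.009,0,0,0,0]]'
python3 -m inch '[[-0.002,0,0,0,0],[-0.002,0,0,0,0]]'
```

```text
clock: 7.3
position: [0.5658, 0.2347, 0.0271]
ee_rot: [[-0.998, -0.068, -0.001], [-0.068, 0.998, -0.0], [0.001, -0.0, -1.0]]
wrist_force: [-2.3, -0.6, 0.6]
width: 0.502
gripper_force: 0.9
clock: 7.55
position: [0.5658, 0.2347, 0.027]
ee_rot: [[-0.998, -0.069, -0.004], [-0.069, 0.998, -0.0], [0.004, -0.0, -1.0]]
wrist_force: [-7.1, -0.6, 3.7]
width: 0.496
gripper_force: 3.3
```

The arm has stopped moving and the push force has risen to about 7 N, so the block is against the fence. I'll press a little firmer, then back off and check.

```bash
python3 -m inch '[[-0.002,0,0,0,0],[-0.002,0,0,0,0],[-0.002,0,0,0,0],[0.005,0,0,0,0],[0.02,0,0,0,0],[0.03,0,0,0,0],[0.04,0,-0.04,0,0],[0.09,0,-0.09,0,0],[0.14,0,-0.14,0,0],[0.16,0,-0.17,0,0],[0.16,0,-0.17,0,0],[0.16,0,-0.17,0,0]]'
python3 - <<'E'
from h import *
a=ctrl.snapshot("top")[145:260,190:400]
cv2.imwrite("pics/c4.png",cv2.resize(a,(798,437),interpolation=cv2.INTER_CUBIC))
E
```

```text
clock: 9.05
position: [0.4092, 0.2242, 0.1972]
ee_rot: [[-0.998, -0.068, 0.002], [-0.068, 0.998, 0.0], [-0.002, 0.0, -1.0]]
wrist_force: [0.5, 0.2, -0.7]
width: 0.5
gripper_force: 0.0
```

View pics/c4.png

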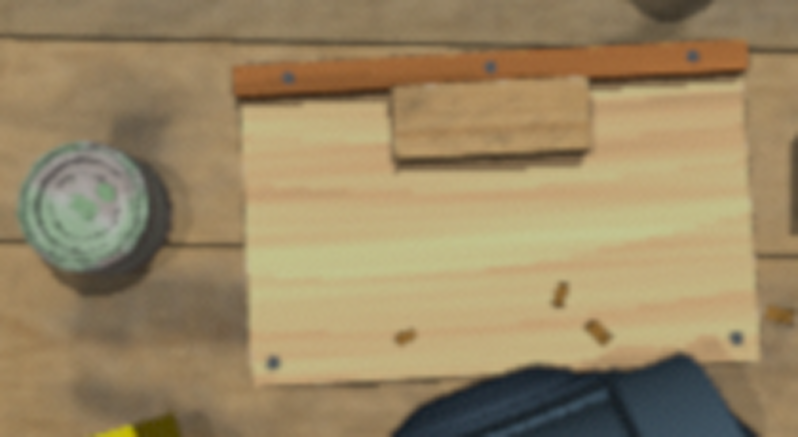

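The block's far edge, (391,86)-(587,77), has the same slope as the fence (0.046 against 0.049). There is no gap, it sits well inside the fence's ends, and the hand is clear.

```bash
python3 -c "
from plant import ctrl
print(ctrl.finish_job())"
```

```text
the job is handed in; nothing more can be done
None
```

I tipped the block towards the board's roomier left half and pushed it flush against the fence, well inside both ends. The job is handed in with the hand clear; I have seen no verdict, only my last picture, which shows it flush.

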